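# Swap the desk things back onto their own pads

### The arm

A 6-joint arm with a two-finger parallel gripper is mounted at the origin on a cart in front of the work surface, level with it; the furniture and walls round the work are solid. World frame = base frame: x ahead of the robot, y to its left, z up, the work surface at z = 0. Lengths are in mm, angles in rad, forces in N, time in s.
With the tool pointing down it reaches from about 225 to 725 mm from the base axis. Payload 3.1 kg.
Tool frame: the origin (TCP) lies at the very end of the fingers, on their centre line; the grasp point (between the pads) lies behind it (env.grasp_offset is the z of the grasp point in the tool frame, in mm); z points along the fingers, y is the direction in which the jaws open and shut (so a half turn about z gives the same grasp; the last joint's range is limited). The gripper opens to 85 mm and grips with 20 to 120 N. Pads are 22 mm wide; open, the fingers measure 114 mm over their backs; the gripper's body (76 mm by 85 mm) begins 54 mm behind the grasp point. The pads swing forward as they close: fully open they stand 13 mm farther back than shut.
Start: joints at [-1.47, 0.048, 0.099, 1.622, 0, 1.443], TCP at [119.06, -511.314, 199.812] pointing down, gripper open.
Joint ranges: [-2.91, 2.91], [-0.99, 1.94], [-1.21, 1.42], [-2.12, 2.29], [-1.49, 1.47], [-3.14, 3.14]. Speed limits (rad/s): [2.79, 2.79, 3.14, 3.14, 3.14, 3.14].

### API

Orientations are given as a unit quaternion [w, x, y, z].
In Python, from workcell import env, hand, eyes gives the robot as it stands. Calls block until the motion is done:
- env.move_to(position, orientation): joint-space move of the TCP to a pose.
- env.movel(position, rate=150, rot=None): straight line of the TCP; rot=None keeps the orientation; rate is the mean speed in mm/s.
- env.move_joints(angles): joint-space move.
- hand.open_jaws() and hand.gripper_close(): open the fingers fully, or close them until they stop; the grip force is fixed at half the most.
- env.sleep(seconds).
- env.ik(position, orientation): joint angles nearest the present ones, or None.
- env.get_obs(): the state.
- eyes.snapshot(name): name is "scene" or "side" or "wrist"; returns a dict with "img" (420x560x3 uint8, red, green, blue), "depth" (420x560 float32, mm along the optical axis (not along the pixel's ray), 0 where there is no reading), "camera_matrix" (3x3 intrinsics, pixels), "k1" (the pictures are not rectified: a ray, as slopes to the right and down, at radius r is drawn at 1 + k1 r^2 times it, then the intrinsics apply), "xyz" and "attitude" of the camera in the world. Camera axes: x right, y down, z forward; pixel columns grow to the right and rows downward; lengths in mm; the calibration is good to about 2 mm. A picture is of the moment at which its call begins.
A pose or a line that the arm cannot do raises env.MotionError and nothing moves.
- env.finish_job(): hands the job in, once; it reports no verdict.
Trained networks look in a picture, given as the dict that the camera call returned (one of the last four; its "shot" number tells which), for a name from the list of things; names that differ only in an ending like _2 or _b are one class to them, and where a whole thing is asked for, a point or a joint stands for the part that bears it (a point fixed in the world has none). Each returns a list of dicts, best first, with "score" (0 to 1); they miss things now and then, are a little off and sometimes report something else, mostly with a low value. They report only what shows in the picture. A call takes as long as a camera call. They do not tell look-alikes from the thing itself.
- eyes.boxes_of(label, picture): "centre" ([x, y, z] in mm, in world coordinates, good to about 4 mm: the middle of the surface that is visible of it).
The state is a dict: "time_s": time; "joint_pos": joint angles; "qd": joint speeds; "joint_torque": joint torques, N m; "tool_pos": TCP position; "orientation": TCP orientation; "contact_force": force on the tool from outside, world axes, zero at the start; "ft_torque": the same for the moment, N m; "gripper_width": finger opening in mm.
Only numpy, scipy, OpenCV 4.12 (cv2) and the standard library are available. Lean on these libraries where they do the work, as an engineer would, in place of code of your own. Each camera call takes 0.05 s, during which the arm holds its last target.

### The job

The four things on the cork pads are all on the wrong ones: put the glue stick on the round pad, the rubber stamp on the square pad, the correction tape on the long pad (lying along it) and the eraser on the six-sided pad. Each belongs in the middle of its pad, standing or lying as it does now; the dark rubber mat is free for parking a thing meanwhile. Leave the mug undisturbed.

Things in the scene. Friction and masses are not known exactly. Their poses are not given: they have to be found in the camera images.
- glue_stick: Glue stick, an upright smooth cylinder 27 mm across and 90 mm tall, standing on one end (34 g). Origin: centre of its underside; z up.
- correction_tape: Correction tape dispenser, a flat whitish boat-shaped thing lying on its side, 33 mm (x) by 81 mm (y, its long axis) by 15 mm high (21 g). Origin: centre of its underside. Take it across its 33 mm width.
- rubber_stamp: Rubber stamp standing on its wooden base: base 22 mm (x) by 48 mm (y) by 10 mm high, on it a turned dark handle, 18 mm thick at the neck and up to 26 mm thick at heights of 45 to 65 mm; 68 mm tall in all (50 g). It starts on one of the cork pads (another, fixed stamp at the back of the desk is mere clutter). Origin: centre of its underside; z up.
- eraser: Eraser in a card sleeve, a small block 20 mm (x) by 42 mm (y, its long axis) by 12 mm high, lying flat (22 g). Origin: centre of its underside. Take it across its 20 mm width.
- round_pad: Round cork desk pad, 92 mm across, 5 mm thick, fixed to the desk: the place of the glue stick. Origin: centre of its underside (desk top); its upper face is 5 mm higher.
- square_pad: Square cork desk pad, 86 x 86 mm, 5 mm thick, fixed: the place of the rubber stamp. Origin: centre of its underside.
- long_pad: Long narrow cork desk pad, 56 mm (x) by 126 mm (y, its long axis), 5 mm thick, fixed: the place of the correction tape. Origin: centre of its underside.
- hex_pad: Six-sided cork desk pad, 100 mm across corners, 5 mm thick, fixed: the place of the eraser. Origin: centre of its underside.
- spare_mat: Plain dark rubber mat, 90 mm (x) by 120 mm (y), 5 mm thick, fixed, empty at the start: the free spot for parking a thing. Origin: centre of its underside.
- mug: White dotted mug, 82 mm across the body and 114 mm with its handle, 91 mm tall, standing loose to the right of the pads; a bystander. Origin: centre of its underside; z up.
There are look-alikes about, which are no part of the job. Leave any purple look-alike of the rubber_stamp alone.

How it is judged:
By the outcome, as a careful person would: the job done as asked, in the order asked, and still so for the second after the job is handed in, with the robot touching nothing.
It also fails if it takes over 130 s, if anything falls off the work surface, if the arm or the gripper's body presses on something with over 40 N, if the wrist force passes 120 N, or if a joint passes its speed limit or range.

## Working session

There is one attempt and no reset: what is moved stays moved. The work goes in short steps, each a Python script; the robot and the scene stay as the last script left them, time stands still between calls to the robot, and variables do not carry over. Pictures are saved under pics/ and viewed, and the job is handed in when it is done.

```bash
ls; mkdir -p pics; cat > h.py <<'E'
import numpy as np, cv2
from workcell import env, hand, eyes
from scipy.spatial.transform import Rotation as R
def save(n,img,s=1.0):
    cv2.imwrite('pics/'+n+'.png', cv2.resize(img[:,:,::-1],None,fx=s,fy=s,interpolation=cv2.INTER_CUBIC))
E
python3 - <<'E'
from h import *
print(env.get_obs(), env.grasp_offset)
for n in ['scene','side','wrist']:
    p=eyes.snapshot(n); save(n+'0',p['img'],1.4); print(n,p['xyz'],p['attitude'],p['camera_matrix'],p['k1'],p['shot'])
    for l in ['glue_stick','correction_tape','rubber_stamp','eraser','round_pad','square_pad','long_pad','hex_pad','spare_mat','mug']:
        print(l,[(np.round(d['centre']).tolist(),round(d['score'],2)) for d in eyes.boxes_of(l,p)])
E
```

```text
pics
{'time_s': 0.0, 'joint_pos': array([-1.46984581e+00,  4.87694128e-02,  9.75976842e-02,  1.62198215e+00,
        3.32417291e-05,  1.44297956e+00]), 'qd': array([-0.00067489,  0.00055584,  0.00200288, -0.00045141, -0.00093208,
       -0.00096167]), 'joint_torque': array([ 4.78687762e-04, -3.38783920e+01,  3.20013463e+01,  2.04990880e-02,
       -5.22287621e-06,  3.97491267e-07]), 'tool_pos': array([ 118.97994504, -510.64803231,  198.60744996]), 'orientation': array([-1.17844774e-03,  9.93464633e-01,  1.14134279e-01,  3.24535397e-05]), 'contact_force': array([-0.22058525, -0.08428967,  0.23492287]), 'ft_torque': array([ 0.04601896, -0.00279284, -0.05385358]), 'gripper_width': 85.42054817457941} -18.700000000000003
scene [-16.13275155 603.0459435  591.86567397] [ 0.1630323  -0.30691171  0.81324964 -0.46674479] [[456.73651089   0.         276.19648499]
 [  0.         456.73651089 210.84396829]
 [  0.           0.           1.        ]] 0.05317973197303071 1
glue_stick []
correction_tape [([445.0, -199.0, 20.0], 0.88)]
rubber_stamp [([444.0, -2.0, 38.0], 0.91), ([542.0, 5.0, 24.0], 0.
[... 702 characters left out ...]
 -11.0, 30.0], 0.6)]
eraser [([638.0, 79.0, 16.0], 0.65), ([426.0, -224.0, 5.0], 0.5)]
round_pad [([436.0, -24.0, 9.0], 0.68)]
square_pad [([427.0, -224.0, 5.0], 0.83)]
long_pad [([629.0, 59.0, 0.0], 0.49)]
hex_pad [([627.0, -124.0, 3.0], 0.94)]
spare_mat [([435.0, 202.0, 5.0], 0.78)]
mug [([673.0, -387.0, 66.0], 0.91)]
wrist [ 198.67545004 -492.88811887  374.35959423] [ 0.12670352  0.77250633 -0.61385403 -0.10180087] [[322.26333022   0.         272.53174447]
 [  0.         322.26333022 213.30625984]
 [  0.           0.           1.        ]] 0.013895001329790262 3
glue_stick []
correction_tape []
rubber_stamp []
eraser []
round_pad []
square_pad []
long_pad []
hex_pad []
spare_mat []
mug []
```

View pics/scene0.png

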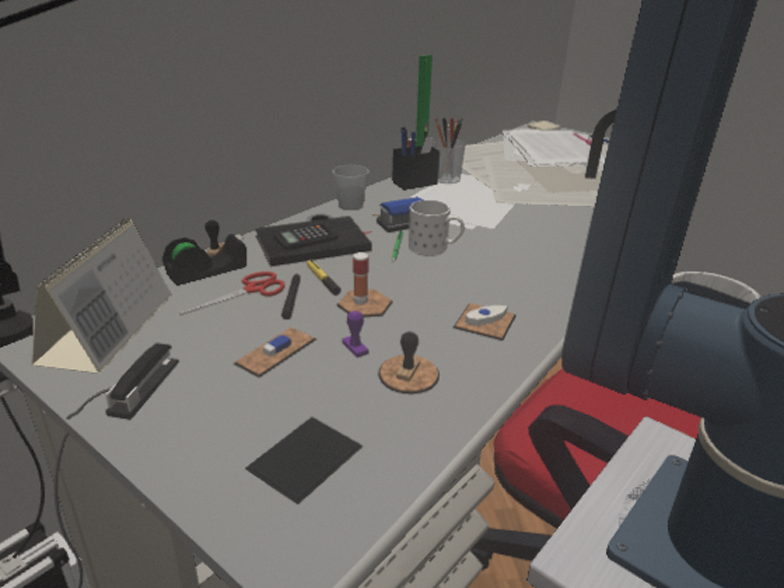

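View pics/side0.png

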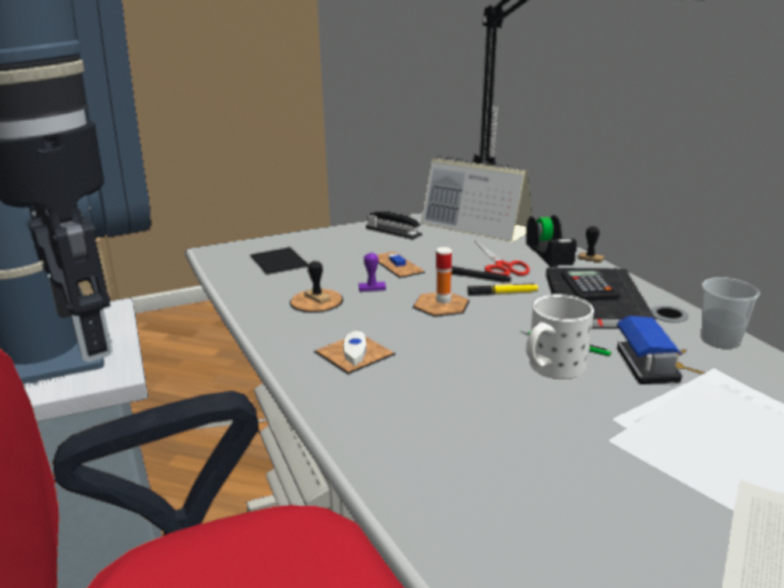

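View pics/wrist0.png

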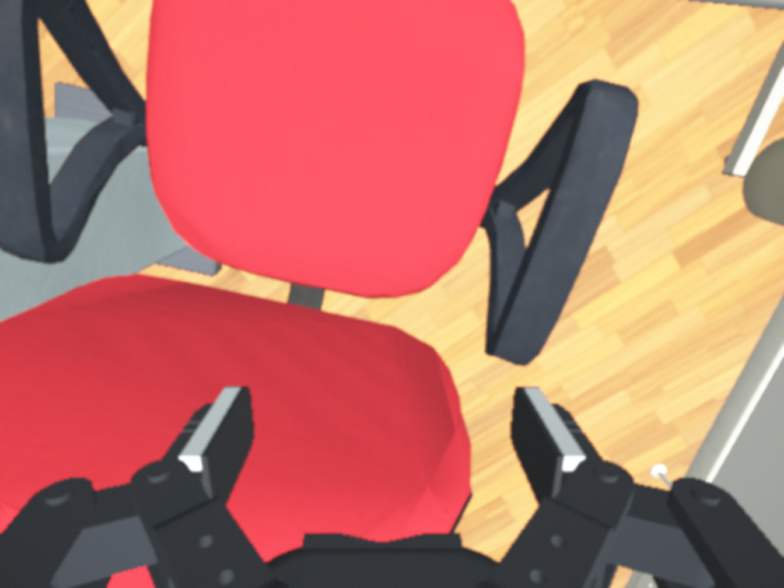

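The dark stamp stands on the round pad at px (408,360) in the scene view. The purple look-alike is at (355,335) and stands on the bare desk, so it stays put, as does the clutter stamp at the back (212,238). The other three: glue stick on the hex pad (360,280), eraser on the long pad (277,345), tape on the square pad (486,315). Next I'll survey from above with the wrist camera.

```bash
cat >> h.py <<'E'
L=['glue_stick','correction_tape','rubber_stamp','eraser','round_pad','square_pad','long_pad','hex_pad','spare_mat','mug']
def q(yaw): # tool down, jaw axis (tool y) at angle yaw from world +y (ccw)
    r=R.from_euler('z',yaw)*R.from_quat([1,0,0,0]); x,y,z,w=r.as_quat(); return [w,x,y,z]
def cam(p):
    a=p['attitude']; return R.from_quat([a[1],a[2],a[3],a[0]]).as_matrix(), np.array(p['xyz'])
def proj(p,pts):
    Rm,t=cam(p); c=(np.asarray(pts,float)-t)@Rm; s=c[:,:2]/c[:,2:]; s=s*(1+p['k1']*(s**2).sum(1,keepdims=True))
    K=p['camera_matrix']; return s@K[:2,:2].T+K[:2,2]
def unproj(p,uv,z):
    Rm,t=cam(p); K=p['camera_matrix']; s=(np.asarray(uv,float)-K[:2,2])/np.diag(K)[:2]
    d=s.copy()
    for _ in range(8): d=s/(1+p['k1']*(d**2).sum(1,keepdims=True))
    r=np.c_[d,np.ones(len(d))]@Rm.T; return t+r*((z-t[2])/r[:,2:])
def ortho(p,z,x0,x1,y0,y1,s=1.0):
    """top-view rectified at plane z: rows = x descending, cols = y descending; s px/mm"""
    xs=np.arange(x1,x0,-1/s); ys=np.arange(y1,y0,-1/s); X,Y=np.meshgrid(xs,ys,indexing='ij')
    uv=proj(p,np.c_[X.ravel(),Y.ravel(),np.full(X.size,z)]).reshape(X.shape+(2,)).astype(np.float32)
    return cv2.remap(p['img'],uv[...,0],uv[...,1],cv2.INTER_LINEAR)
E
python3 - <<'E'
from h import *
for pos in [(400,0,380),(400,0,330),(400,0,300)]:
    j=env.ik(pos,q(0)); print(pos,j)
    if j is not None: break
env.move_to(pos,q(0))
p=eyes.snapshot('wrist'); save('w1',p['img'],1.4); print(p['xyz'])
import pickle; pickle.dump(p,open('w1.pkl','wb'))
for l in L: print(l,[(np.round(d['centre']).tolist(),round(d['score'],2)) for d in eyes.boxes_of(l,p)])
save('w1o',ortho(p,5,350,720,-330,310,1.2))
print(env.get_obs()['time_s'])
E
```

```text
(400, 0, 380) [-0.16803972 -0.13851602  0.29419497  2.00350732  0.          2.97355294]
[481.97722157  -0.86242192 554.04780023]
glue_stick []
correction_tape [([442.0, 212.0, -1.0], 0.57)]
rubber_stamp [([452.0, -6.0, 70.0], 0.89), ([545.0, -2.0, 67.0], 0.79)]
eraser []
round_pad [([452.0, -6.0, 8.0], 0.64)]
square_pad [([453.0, -203.0, 6.0], 0.63), ([450.0, -3.0, 67.0], 0.41)]
long_pad [([617.0, 94.0, 5.0], 0.56)]
hex_pad [([612.0, -108.0, 6.0], 0.58)]
spare_mat [([442.0, 212.0, 1.0], 0.87)]
mug []
4.3833
```

View pics/w1.png

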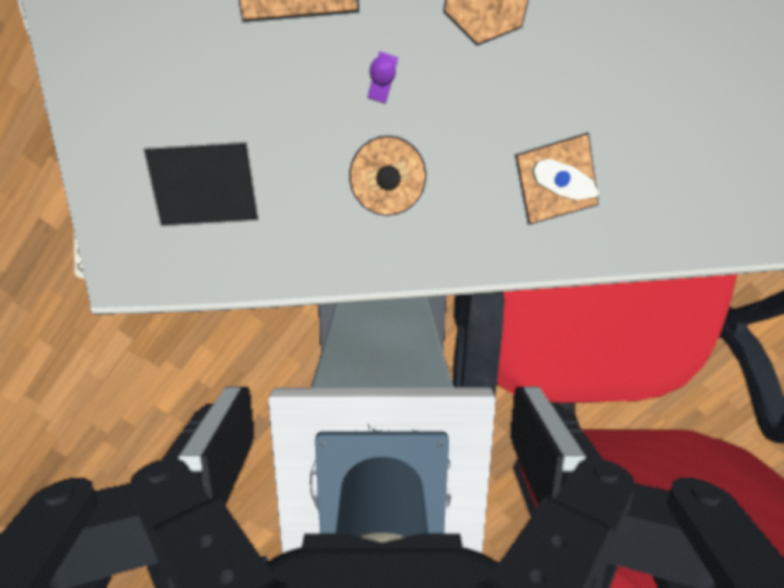

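View pics/w1o.png

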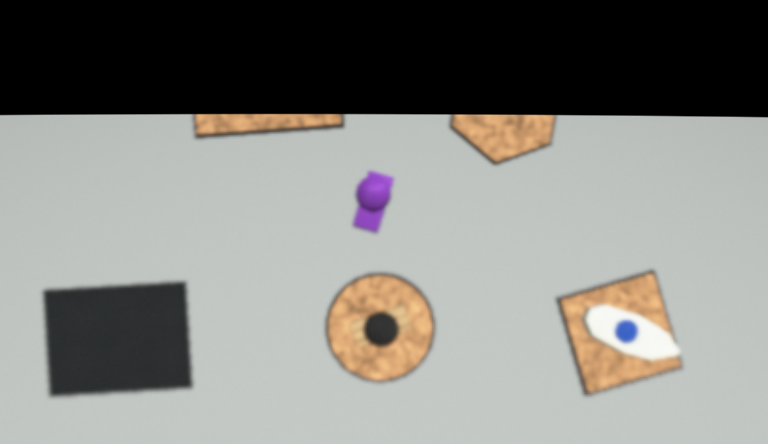

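The overhead view shows the round pad with the stamp at px (388,176), the square pad with the tape at (560,180), the purple look-alike at (382,75) and the mat at (200,185). The far pads are cut off, so I'll take one more picture farther forward.

```bash
python3 - <<'E'
from h import *
import pickle
for pos in [(540,0,330),(540,0,280),(520,0,250)]:
    j=env.ik(pos,q(0))
    if j is not None: break
print(pos,j)
env.move_to(pos,q(0))
p=eyes.snapshot('wrist'); save('w2',p['img'],1.4); print(p['xyz'])
pickle.dump(p,open('w2.pkl','wb'))
for l in L: print(l,[(np.round(d['centre']).tolist(),round(d['score'],2)) for d in eyes.boxes_of(l,p)])
save('w2o',ortho(p,5,380,720,-330,310,1.2))
print(env.get_obs()['time_s'])
E
```

```text
(540, 0, 330) [-0.12420802  0.17106246  0.49914922  1.89888308  0.          3.01738464]
[ 6.21675445e+02 -1.72192363e-01  5.03874595e+02]
glue_stick [([644.0, -103.0, 94.0], 0.83)]
correction_tape [([447.0, -204.0, 18.0], 0.85)]
rubber_stamp [([556.0, -1.0, 64.0], 0.86), ([455.0, -3.0, 21.0], 0.56)]
eraser [([640.0, 84.0, 18.0], 0.71)]
round_pad [([464.0, -4.0, 10.0], 0.82)]
square_pad [([458.0, -202.0, 5.0], 0.91), ([630.0, -105.0, 3.0], 0.24)]
long_pad [([640.0, 88.0, 5.0], 0.77)]
hex_pad [([638.0, 84.0, 15.0], 0.7), ([641.0, -104.0, 95.0], 0.69), ([630.0, -106.0, 5.0], 0.65)]
spare_mat []
mug [([675.0, -328.0, 45.0], 0.87)]
5.575
```

View pics/w2o.png

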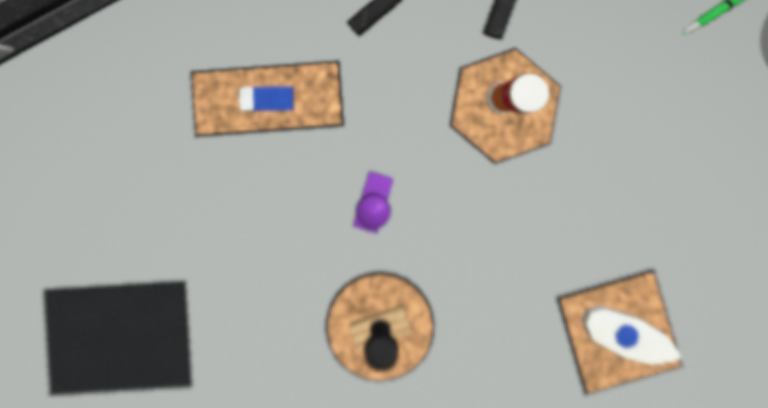

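View pics/w2.png

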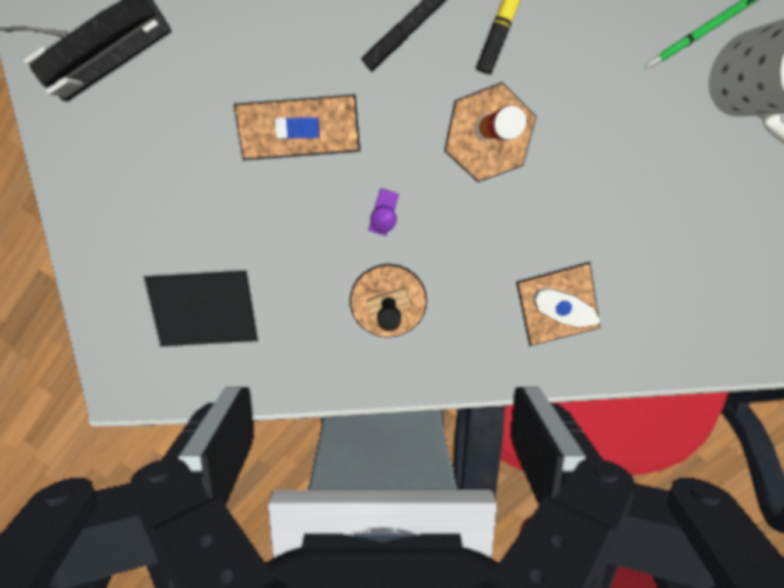

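The view shows eraser (298,128) on the long pad, glue stick top (510,122) on the hex pad, stamp (388,310) on the round pad, purple one (384,210) and tape (565,308). Next I'll measure poses by segmentation.

```bash
cat >> h.py <<'E'
def masks(hsv):
    H,S,V=[hsv[...,i].astype(int) for i in range(3)]
    return dict(cork=(S>70)&(H<22)&(V>90), white=(S<28)&(V>205), blue=(H>105)&(H<125)&(S>110), dark=(V<60), purple=(H>128)&(H<155)&(S>80))
B=dict(x0=370,x1=715,y0=-320,y1=310,s=2.0)
def seg(p,z,kind,near,rad,hull=True,b=B,close=5):
    o=ortho(p,z,b['x0'],b['x1'],b['y0'],b['y1'],b['s'])
    m=sum(masks(cv2.cvtColor(o,cv2.COLOR_RGB2HSV))[k] for k in kind.split('+')).astype(np.uint8)
    c=(int((b['y1']-near[1])*b['s']),int((b['x1']-near[0])*b['s']))
    keep=np.zeros_like(m); cv2.circle(keep,c,int(rad*b['s']),1,-1); m=m*keep
    m=cv2.morphologyEx(m,cv2.MORPH_CLOSE,np.ones((close,close),np.uint8)); m=cv2.morphologyEx(m,cv2.MORPH_OPEN,np.ones((3,3),np.uint8))
    n,lab,st,_=cv2.connectedComponentsWithStats(m)
    if n<2: return None
    pts=cv2.findContours((lab==1+np.argmax(st[1:,4])).astype(np.uint8),cv2.RETR_EXTERNAL,cv2.CHAIN_APPROX_NONE)[0][0]
    w=np.c_[b['x1']-pts[:,0,1]/b['s'], b['y1']-pts[:,0,0]/b['s']].astype(np.float32)
    hl=cv2.convexHull(w); (cx,cy),(a,bb),ang=cv2.minAreaRect(hl)
    M=cv2.moments(hl); cen=(M['m10']/M['m00'],M['m01']/M['m00'])
    t=np.deg2rad(ang); 
    if a<bb: a,bb,t=bb,a,t+np.pi/2     # t: direction of long side from world x
    return dict(rect=(cx,cy),cen=cen,size=(a,bb),long=np.rad2deg((t+np.pi/2)%np.pi-np.pi/2))
def show(n,r):
    print(n, None if r is None else (np.round(r['rect'],1).tolist(),np.round(r['cen'],1).tolist(),np.round(r['size'],1).tolist(),round(float(r['long']),1)))
E
python3 - <<'E'
from h import *
import pickle
for f in ['w1','w2']:
    p=pickle.load(open(f+'.pkl','rb')); print(f)
    show('round',seg(p,5,'cork',(445,-6),60))
    show('square',seg(p,5,'cork+white+blue',(440,-206),70))
    show('tape',seg(p,20,'white+blue',(440,-206),60))
    show('mat',seg(p,5,'dark',(440,213),90))
    show('purple',seg(p,0,'purple',(545,0),60))
    show('stamphead',seg(p,70,'dark',(445,-5),30))
    if f=='w2':
        show('long',seg(p,5,'cork',(633,87),75,close=41))
        show('hex',seg(p,5,'cork',(630,-108),62,close=41))
        show('eraser',seg(p,17,'white+blue',(633,87),40))
        show('gluetop',seg(p,95,'white',(632,-110),40))
    else: pass
p=pickle.load(open('w2.pkl','rb'))
o=ortho(p,15,400,490,-60,50,6); save('stamp',o)
E
```

```text
w1
round ([447.2, -6.8], [447.4, -6.4], [87.5, 87.5], -90.0)
square ([443.4, -208.2], [442.9, -207.3], [86.2, 82.6], -73.6)
tape ([442.6, -212.2], [443.6, -209.5], [81.5, 31.4], 73.0)
mat ([438.0, 212.1], [438.0, 212.2], [113.7, 83.7], -86.5)
purple ([553.5, 0.9], [553.8, 0.1], [47.9, 27.6], -15.9)
stamphead ([450.0, -6.5], [450.1, -6.3], [20.0, 20.0], -90.0)
w2
round ([448.0, -6.3], [448.0, -6.3], [88.1, 87.9], -63.4)
square ([443.6, -206.9], [443.5, -206.6], [83.9, 82.8], -73.6)
tape ([443.5, -211.4], [444.7, -209.2], [79.4, 31.5], 63.4)
mat ([438.8, 212.1], [438.8, 212.1], [114.2, 84.2], -86.5)
purple ([550.6, -2.8], [550.4, -1.7], [48.1, 28.1], -16.4)
stamphead ([457.8, -6.2], [456.4, -6.2], [32.5, 20.5], 0.0)
long ([638.2, 87.8], [638.2, 87.8], [122.7, 52.7], -85.9)
hex ([632.3, -110.9], [632.3, -110.9], [94.5, 83.6], 49.8)
eraser ([637.8, 86.5], [637.8, 86.5], [42.0, 17.5], -90.0)
gluetop ([639.0, -107.5], [639.1, -107.5], [24.0, 24.0], -90.0)
```

View pics/stamp.png

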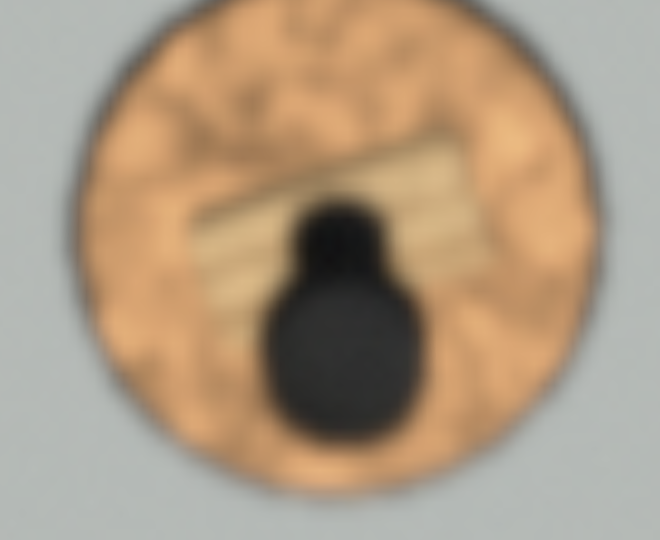

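```bash
cat >> h.py <<'E'
def pick_yaw(x,y,zs,yaw):
    best=None
    for k in (-2,-1,0,1,2):
        ys=yaw+k*np.pi; js=[env.ik((x,y,z),q(ys)) for z in zs]
        if any(j is None for j in js): continue
        c=abs(js[0][5])
        if best is None or c<best[0]-1e-3: best=(c,ys)
    print('j6',best); return best[1]
def st(n=''):
    o=env.get_obs(); print(n,'t',round(o['time_s'],2),'tcp',np.round(o['tool_pos'],1),'w',round(o['gripper_width'],1),'F',np.round(o['contact_force'],1))
ZH=200
def grasp(x,y,z,yaw,zh=ZH):
    """yaw = jaw axis angle from world y"""
    w=pick_yaw(x,y,(z,zh),yaw)
    env.move_to((x,y,zh),q(w)); env.movel((x,y,z+15),250); env.movel((x,y,z),60); st('at')
    hand.gripper_close(); st('closed'); env.movel((x,y,zh),250); st('up')
def place(x,y,z,yaw,zh=ZH):
    w=pick_yaw(x,y,(z,zh),yaw)
    env.move_to((x,y,zh),q(w)); env.movel((x,y,z+15),250); env.movel((x,y,z),40); st('down')
    hand.open_jaws(); env.movel((x,y,zh),250); st('released')
def look(n,pos=(540,0,330),yaw=0):
    import pickle
    env.move_to(pos,q(yaw)); p=eyes.snapshot('wrist'); save(n,p['img'],1.4); pickle.dump(p,open(n+'.pkl','wb')); return p
E
python3 - <<'E'
from h import *
import pickle
# refine tape yaw: min-width sweep / PCA of mask
for f in ['w1','w2']:
    p=pickle.load(open(f+'.pkl','rb'))
    b=dict(x0=390,x1=500,y0=-270,y1=-150,s=4.0)
    o=ortho(p,20,b['x0'],b['x1'],b['y0'],b['y1'],4.0); m=masks(cv2.cvtColor(o,cv2.COLOR_RGB2HSV)); mm=(m['white']|m['blue'])
    r,c=np.nonzero(mm); X=np.c_[b['x1']-r/4,b['y1']-c/4]
    ev,V=np.linalg.eigh(np.cov(X.T)); v=V[:,1]; t=np.arctan2(v[1],v[0])%np.pi
    a=X@v; n=X@[-v[1],v[0]]; mid=(np.percentile(a,.5)+np.percentile(a,99.5))/2; nm=(np.percentile(n,.5)+np.percentile(n,99.5))/2
    print(f,np.rad2deg(t)-90,X.mean(0),mid*v+nm*np.array([-v[1],v[0]]),np.ptp(a),np.ptp(n))
    if f=='w2': save('tape',o,1.5)
grasp(637.8,86.5,8,np.pi/2)
E
```

```text
w1 -22.43496051870487 [ 443.49222158 -209.65028626] [ 442.54663136 -211.50788267] 81.71173357137499 31.61577853350383
w2 -23.352522602433496 [ 444.63658186 -209.35522895] [ 443.71073784 -211.02561128] 79.54272970267664 31.767222815550667
j6 (np.float64(1.5401246698415307), -1.5707963267948966)
at t 10.61 tcp [637.5  86.5   7.7] w 85.4 F [-0.6  0.3  0. ]
closed t 11.38 tcp [637.8  86.5   8. ] w 0.0 F [-0.8  0.1 -0.4]
up t 12.29 tcp [637.2  86.5 198.5] w 0.1 F [-0.  -0.6 -0.7]
```

View pics/tape.png

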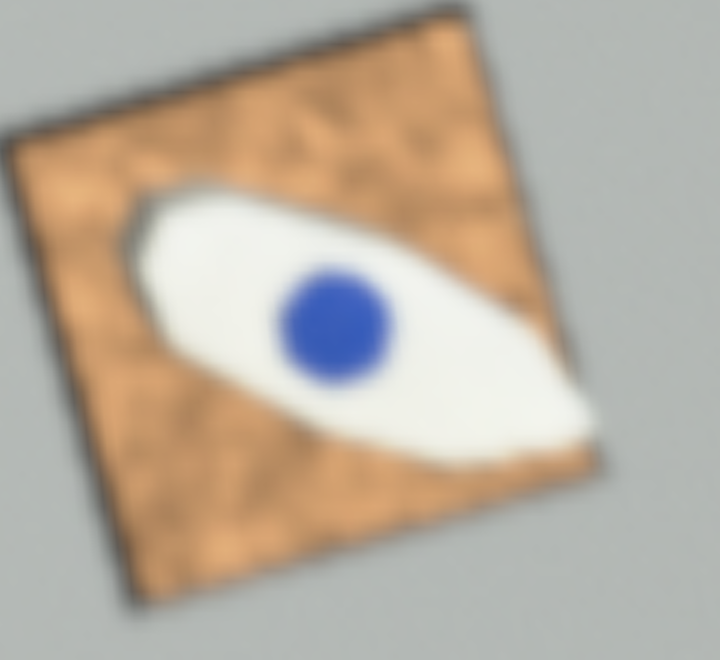

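The grasp missed: the jaws closed to 0 mm. I'll look before retrying.

```bash
python3 - <<'E'
from h import *
print(env.get_obs()['orientation'])
p=eyes.snapshot('wrist'); save('w3',p['img'],1.4)
hand.open_jaws()
p=look('w4'); 
show('eraser',seg(p,17,'white+blue',(637,87),60)); show('long',seg(p,5,'cork',(638,87),75,close=41))
o=ortho(p,17,580,700,20,160,5); save('er4',o); st()
E
```

```text
[-0.00079895 -0.70710367  0.70710904  0.00075725]
eraser ([637.8, 86.5], [637.9, 86.6], [42.0, 17.5], -90.0)
long ([638.2, 87.7], [638.1, 87.8], [122.7, 52.7], -85.8)
 t 16.95 tcp [540.    0.  329.9] w 85.4 F [ 0.4 -0.1 -0.1]
```

View pics/w3.png

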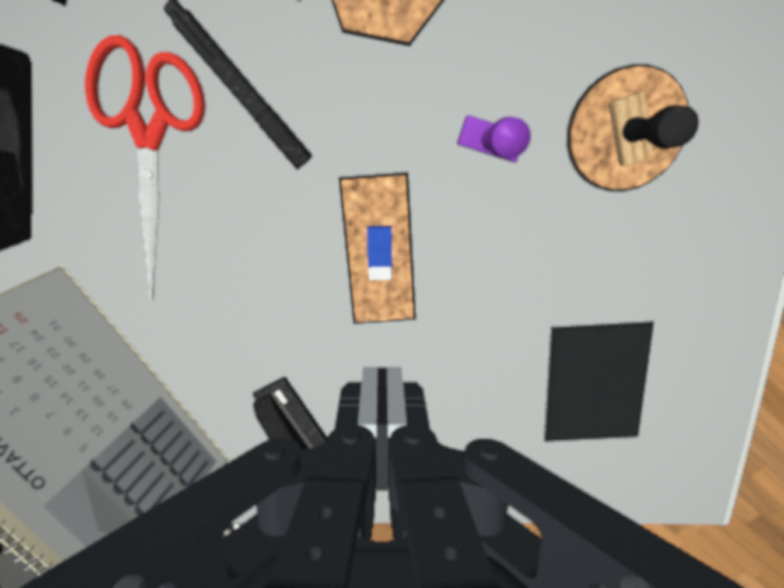

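View pics/er4.png

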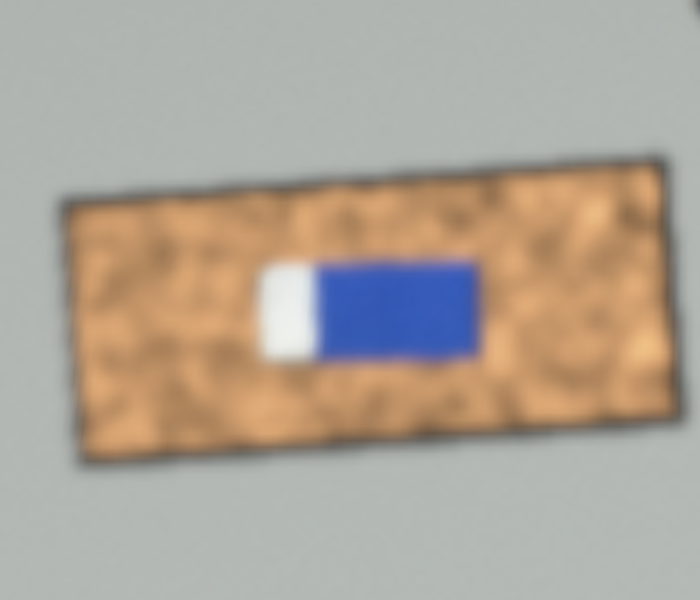

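```bash
python3 - <<'E'
from h import *
import pickle
p=pickle.load(open('w4.pkl','rb'))
print(proj(p,[(540,0,330),(540,0,348.7),(540,42,330),(540,42,345),(540,0,0)])*1.4)
# depth check at eraser
uv=proj(p,[(637.8,86.5,17),(638,60,5),(560,60,0),(447,-6,70)])
Rm,t=cam(p)
for (u,v) in uv:
    d=p['depth'][int(round(v)),int(round(u))]; K=p['camera_matrix']; s=np.array([(u-K[0,2])/K[0,0],(v-K[1,2])/K[1,1]]); 
    s/= (1+p['k1']*(s@s)); print(d, t+Rm@np.array([s[0],s[1],1])*d)
# fingers depth
D=p['depth']; print(D[275:330:6,150:180:6])
for (u,v) in [(165,285),(378,280),(165,300)]:
    d=D[v,u]; s=np.array([(u-K[0,2])/K[0,0],(v-K[1,2])/K[1,1]]); print(d,t+Rm@np.array([s[0],s[1],1])*d)
E
```

```text
[[381.85093082 349.12783302]
 [381.80566604 369.88868363]
 [282.83631085 349.18938244]
 [274.84342688 365.5258101 ]
 [382.12672702 222.87481797]]
456.25797 [637.78574303  86.43232556  17.37517596]
466.39462 [637.94766727  59.8107904    6.5647631 ]
496.17444 [560.18339075  59.82105957   1.49802325]
462.0792 [449.04272575  -5.93257882  75.07685286]
[[569.32294  568.91016  568.3343   567.34625  569.8221  ]
 [572.33685  570.36035  136.67557  136.31139  139.57297 ]
 [576.4893   133.08528  133.73447  133.03981  139.38222 ]
 [128.32227  128.75404  129.12202  131.69994  139.32018 ]
 [124.49153  124.33894  124.84837  132.33363  140.26027 ]
 [121.1814   120.854744 124.40285  131.01646  140.91138 ]
 [118.009926 118.213745 125.29656  130.8493   139.21835 ]
 [114.89094  118.267105 124.610435 131.83461  139.89946 ]
 [111.82378  118.53502  124.3857   131.912    139.02316 ]
 [111.76652  119.010155 123.614006 131.06865  139.9354  ]]
134.16449 [550.47822987  44.7967821  387.03425177]
139.05595 [549.82470306 -45.47151483 381.91626876]
128.12929 [548.03863365  42.77419024 394.23094135]
```

View pics/w4.png

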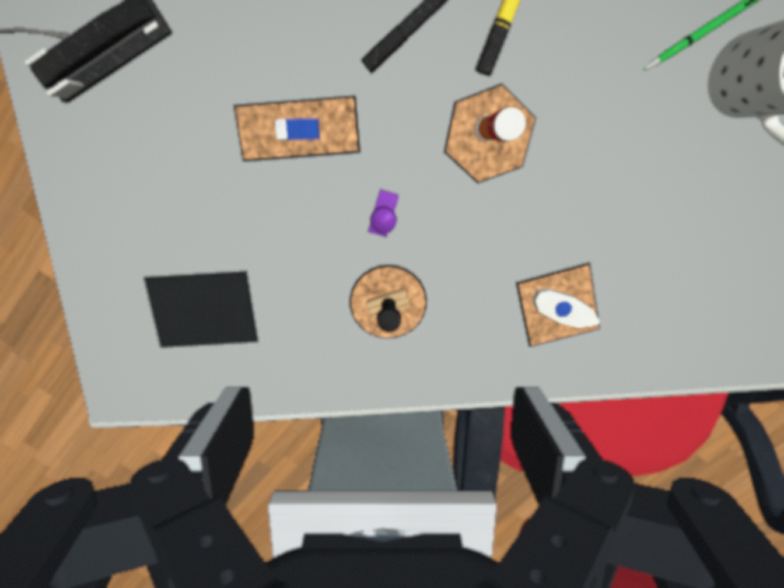

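The eraser hasn't moved, so the fingertips must have stayed above it. I'll check the real tip position against the side camera.

```bash
python3 - <<'E'
from h import *
hand.gripper_close()
w=eyes.snapshot('wrist'); s=eyes.snapshot('side'); c=eyes.snapshot('scene')
T=env.get_obs()['tool_pos']; print(T)
for n,p in (('s',s),('c',c)):
    uv=proj(p,[T,T+[0,0,18.7],T+[0,0,40],T+[0,0,54+18.7]]); print(n,uv.round(1).tolist())
    im=p['img'].copy()
    for a in uv: cv2.circle(im,tuple(int(round(v)) for v in a),2,(0,255,0),1)
    u,v=uv[1].astype(int); cr=im[max(0,v-70):v+70,max(0,u-70):u+70]; save('tip_'+n,cr,4)
    save('full_'+n,im,1.4)
D=w['depth']; K=w['camera_matrix']; Rm,t=cam(w)
for v in (262,264,266,268,272,280,290):
    for u in (262,284):
        d=D[v,u]; sl=np.array([(u-K[0,2])/K[0,0],(v-K[1,2])/K[1,1]]); print(v,u,d,(t+Rm@np.array([sl[0],sl[1],1])*d-T).round(1))
st()
E
```

```text
[ 5.40009207e+02 -1.44863233e-02  3.30016981e+02]
s [[255.6, 70.1], [255.2, 61.6], [254.8, 51.8], [254.2, 36.6]]
c [[257.3, 104.4], [257.3, 94.3], [257.3, 82.4], [257.3, 63.4]]
262 262 155.09192 [ 9.8  5.1 35.2]
262 284 155.69182 [ 9.5 -5.5 34.6]
264 262 151.596 [10.5  5.  38.6]
264 284 153.0919 [ 9.8 -5.4 37.3]
266 262 151.23915 [ 9.8  5.  39.2]
266 284 151.09714 [ 9.8 -5.3 39.4]
268 262 149.09518 [ 9.9  4.9 41.5]
268 284 148.34811 [10.3 -5.2 42.1]
272 262 145.4293 [10.   4.8 45.3]
272 284 145.49748 [ 9.9 -5.1 45.2]
280 262 138.24736 [10.3  4.5 52.8]
280 284 138.64935 [10.1 -4.9 52.4]
290 262 130.85336 [10.3  4.3 60.6]
290 284 130.79091 [10.3 -4.6 60.7]
 t 17.87 tcp [540.  -0. 330.] w 0.0 F [-0.7  0.3 -0.1]
```

View pics/tip_s.png

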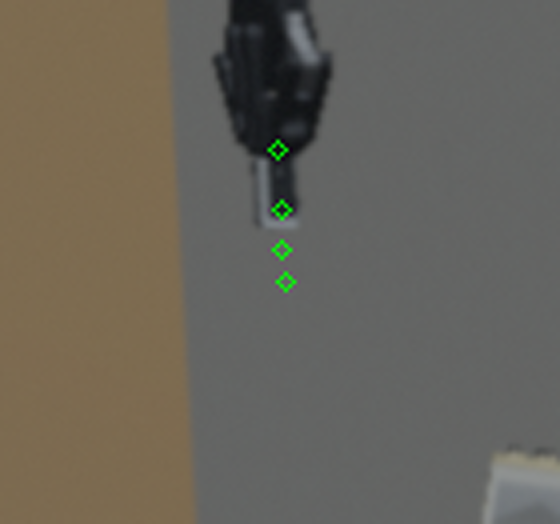

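View pics/full_s.png

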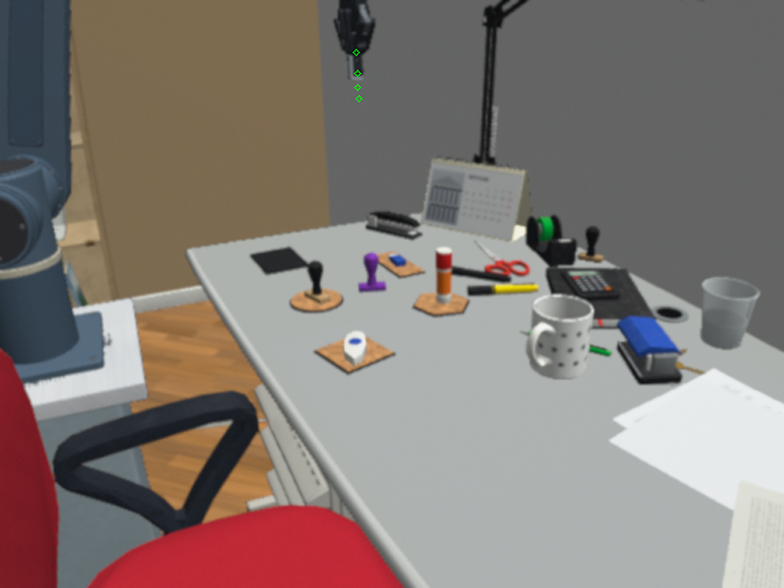

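View pics/tip_c.png

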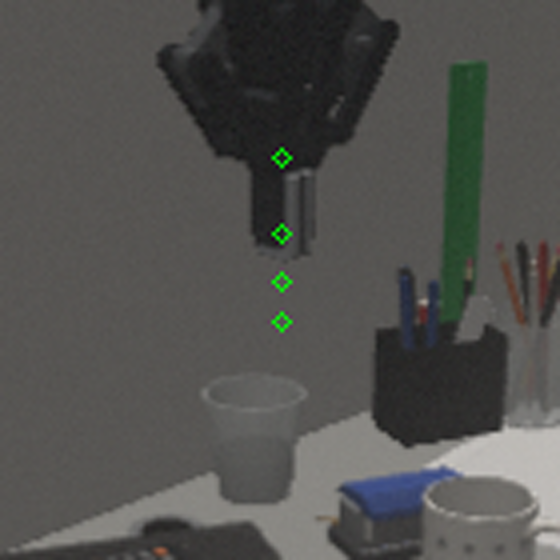

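All three cameras agree that the closed fingertips are about 33 mm behind the reported TCP, with no sideways error. Before grasping I'll measure this exactly with a gentle touch of the closed fingers on the empty mat.

```bash
python3 - <<'E'
from h import *
x,y=438,212
w=pick_yaw(x,y,(-20,150),np.pi/2); env.move_to((x,y,150),q(w)); env.movel((x,y,-10),250); env.sleep(0.1)
f0=env.get_obs()['contact_force']; z=-10
while z>-40:
    z-=1.5; env.movel((x,y,z),40); o=env.get_obs(); df=o['contact_force']-f0
    if np.linalg.norm(df)>4: break
print(z,df,o['tool_pos']); env.movel((x,y,z+20),100); st()
E
```

```text
j6 (np.float64(1.2579346165530898), -1.5707963267948966)
-28.0 [-3.17917264 -1.08004484  6.4313994 ] [438.24544079 212.04217022 -26.44285011]
 t 25.66 tcp [438.8 212.3  -7.4] w -0.2 F [-0.2  0.4  0.5]
```

```bash
cat >> h.py <<'E'
OFF=31.5   # commanded z = true tip z - OFF (measured by touch)
ZH=150
E
sed -i 's/ZH=200/ZH=150/' h.py
python3 - <<'E'
from h import *
hand.open_jaws()
grasp(637.8,86.5,7-OFF,np.pi/2)
if env.get_obs()['gripper_width']>10: place(438.5,212,7.7-OFF,np.pi/2)
E
```

```text
j6 (np.float64(1.5401246698415307), -1.5707963267948966)
at t 28.73 tcp [637.6  86.4 -24.7] w 85.5 F [-0.3  0.   0.9]
closed t 29.36 tcp [638.2  86.5 -24.1] w 16.8 F [-0.1 -0.7  1.2]
up t 30.21 tcp [636.9  86.5 148.1] w 17.2 F [ 0.7  0.1 -0.2]
j6 (np.float64(1.2582535933927235), -1.5707963267948966)
down t 32.45 tcp [438.3 212.  -23.9] w 17.1 F [-0.2  0.1 -0.2]
released t 33.96 tcp [437.8 211.8 148.6] w 85.5 F [-0.1  0.1 -0.9]
```

Eraser parked. Next, the tape goes to the long pad.

```bash
python3 - <<'E'
from h import *
d=np.deg2rad
grasp(443.1,-211.3,6-OFF,d(-23+90))
if env.get_obs()['gripper_width']>15: place(638.2,87.8,6.7-OFF,d(4.1+90))
p=look('w5')
show('tape',seg(p,20,'white+blue',(638,87),60)); show('long',seg(p,5,'cork+white+blue',(638,87),75,close=41)); show('square',seg(p,5,'cork',(443.5,-207),70,close=21))
show('erasermat',seg(p,17,'white+blue',(438,212),50)); show('gluetop',seg(p,95,'white',(632,-110),40)); show('purple',seg(p,0,'purple',(545,0),60));st()
E
```

```text
j6 (np.float64(1.3905460933074512), np.float64(-5.113814708343385))
at t 37.41 tcp [ 442.9 -211.1  -25.7] w 85.1 F [-0.4  0.6  0.4]
closed t 37.96 tcp [ 443.6 -211.7  -24.9] w 30.0 F [-0.3 -0.3  2.8]
up t 38.81 tcp [ 442.3 -210.8  148.3] w 30.4 F [ 0.1  0.  -0.6]
j6 (np.float64(1.5319185390296823), np.float64(-4.640830481052922))
down t 41.47 tcp [638.2  87.9 -24.8] w 30.2 F [-0.5 -0.1  0.2]
released t 42.9 tcp [637.5  87.8 148.4] w 85.4 F [-0.6  1.3 -0.7]
tape ([637.5, 87.0], [637.3, 89.2], [79.0, 31.0], -90.0)
long ([638.2, 87.8], [638.2, 87.9], [122.7, 52.8], -85.9)
square ([443.5, -206.3], [443.5, -206.3], [82.9, 82.5], 16.4)
erasermat ([438.7, 204.2], [438.5, 204.3], [35.9, 27.4], 88.3)
gluetop ([639.0, -107.5], [639.1, -107.5], [24.0, 24.0], -90.0)
purple ([550.5, -2.9], [550.4, -1.8], [48.1, 27.9], -16.4)
 t 44.28 tcp [5.398e+02 2.000e-01 3.283e+02] w 85.3 F [ 0.   0.7 -1.1]
```

View pics/w5.png

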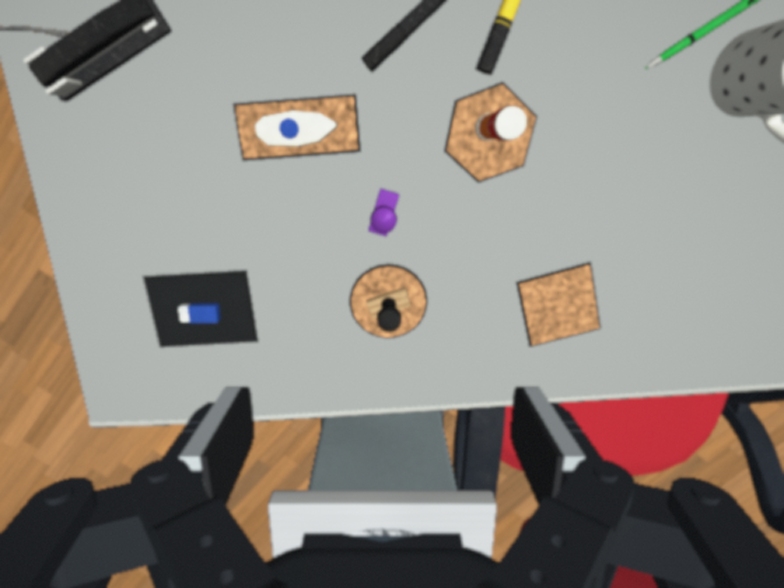

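The tape lies in the middle along the long pad (290,128), the eraser is on the mat (198,314) and the square pad is empty (560,305). Next is the dark stamp on the round pad at (388,310). The purple one at (384,210) stays put. The enlarged crop confirmed the dark handle and wooden base.

```bash
python3 - <<'E'
from h import *
d=np.deg2rad
grasp(450.3,-6.6,43-OFF,d(17.7),zh=170)
if env.get_obs()['gripper_width']>15: place(443.5,-206.5,43.5-OFF,d(16.4),zh=170)
p=look('w6')
o=ortho(p,15,400,490,-260,-150,6); save('st6',o)
show('round',seg(p,5,'cork',(447.5,-6.4),60,close=21));show('purple',seg(p,0,'purple',(545,0),60));st()
E
```

```text
j6 (np.float64(0.47268265078857885), np.float64(-2.832669375986797))
at t 48.33 tcp [450.1  -6.6  11.4] w 85.6 F [ 0.4  0.5 -0.5]
closed t 48.94 tcp [450.6  -6.6  11.9] w 22.7 F [-0.1  0.9  2.4]
up t 49.73 tcp [449.5  -6.5 168.5] w 22.5 F [-0.8  0.5 -1.5]
j6 (np.float64(0.8591753602472143), np.float64(-2.855358656262723))
down t 51.79 tcp [ 443.5 -206.6   12.1] w 22.8 F [ 0.3 -0.2 -0.6]
released t 53.21 tcp [ 443.  -206.2  168.8] w 85.4 F [-0.3 -0.1 -0.7]
round ([448.0, -6.4], [447.9, -6.3], [87.9, 87.9], 63.4)
purple ([550.6, -2.6], [550.4, -1.7], [48.2, 27.8], -14.9)
 t 56.49 tcp [ 5.400e+02 -1.000e-01  3.299e+02] w 85.4 F [ 0.6 -0.3  0.5]
```

View pics/st6.png

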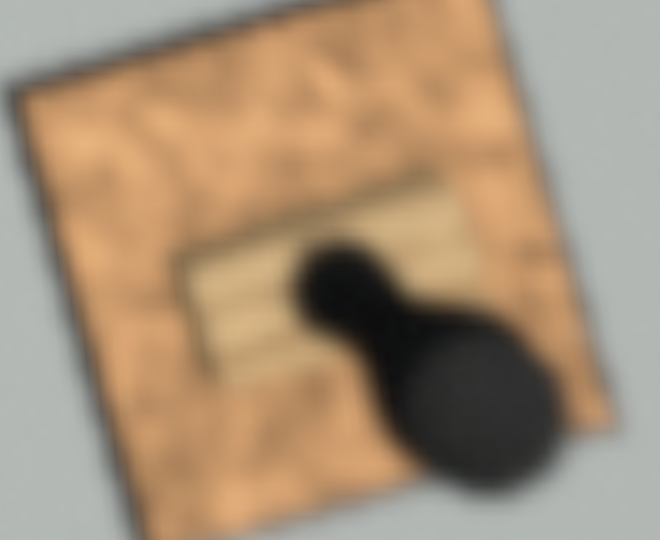

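View pics/w6.png

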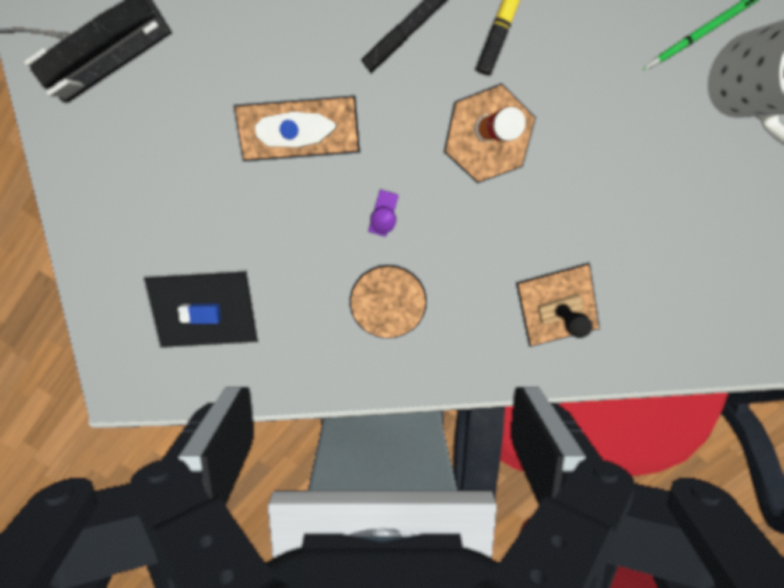

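Stamp base is centred on the square pad to about 1 mm and upright. Next the glue stick goes to the round pad, then the eraser to the hex pad.

```bash
python3 - <<'E'
from h import *
import pickle
p=pickle.load(open('w6.pkl','rb'))
b=dict(x0=400,x1=480,y0=150,y1=270,s=2.0)
show('er',seg(p,17,'blue',(438,212),50,b=b)); print(unproj(p,[(198/1.4,314/1.4)],17))
grasp(639,-107.5,55-OFF,0,zh=170)
if env.get_obs()['gripper_width']>15: place(447.8,-6.4,55.7-OFF,0,zh=170)
p=look('w7',pos=(400,60,380)); o=ortho(p,17,400,490,150,270,6); save('er7',o)
show('glue',seg(p,95,'white',(448,-6),40));st()
E
```

```text
er ([438.8, 204.5], [438.6, 204.4], [36.0, 26.5], -90.0)
[[437.82057758 212.06465604  17.        ]]
j6 (np.float64(0.2700992728289906), -3.141592653589793)
at t 60.33 tcp [ 638.9 -107.5   23.4] w 85.0 F [0.5 0.6 0.1]
closed t 60.91 tcp [ 639.3 -107.6   23.8] w 25.7 F [0.1 1.  1.2]
up t 61.64 tcp [ 638.5 -107.4  168.6] w 25.1 F [ 0.2  0.2 -0.9]
j6 (np.float64(0.16423414605344222), -3.141592653589793)
down t 63.72 tcp [447.7  -6.4  24.2] w 24.8 F [ 0.3  0.9 -0.1]
released t 65.07 tcp [447.3  -6.3 168.9] w 85.6 F [-0.1  0.5 -0.3]
glue ([447.5, -6.0], [447.6, -5.9], [25.0, 24.0], 0.0)
 t 67.88 tcp [400.   60.  379.7] w 85.5 F [-0.3 -0.4 -0.7]
```

View pics/w7.png

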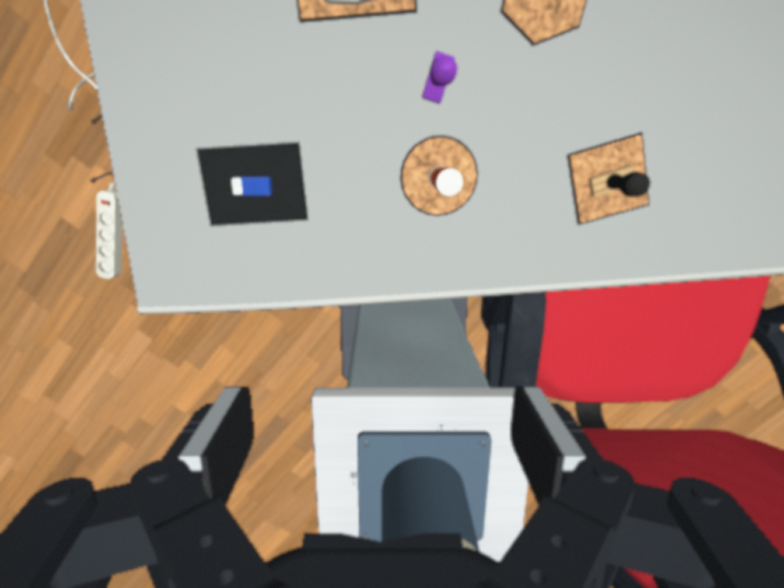

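View pics/er7.png

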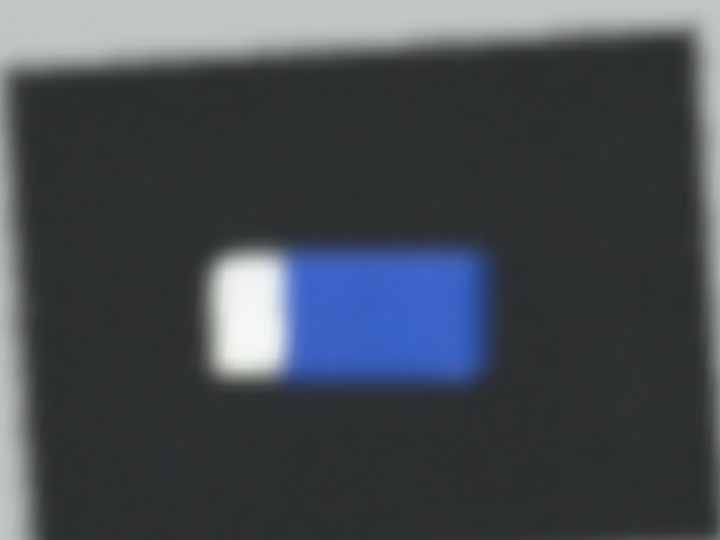

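Glue stick stands at (447.5,-6.0) on the round pad, centre (447.9,-6.3). The eraser lies where I parked it, at (437.5,211.7).

```bash
python3 - <<'E'
from h import *
grasp(437.7,211.8,7-OFF,np.pi/2)
if env.get_obs()['gripper_width']>10: place(632.3,-110.9,7.7-OFF,np.pi/2)
p=look('w8')
show('hex',seg(p,5,'cork+white+blue',(632,-110),62,close=41)); show('eraser',seg(p,17,'white+blue',(632,-110),35)); show('tape',seg(p,20,'white+blue',(638,87),60)); show('glue',seg(p,95,'white',(448,-6),40)); show('purple',seg(p,0,'purple',(545,0),60))
s=eyes.snapshot('side'); save('s8',s['img'],1.4)
m=eyes.boxes_of('mug',s); print(m[:1]); st()
E
```

```text
j6 (np.float64(1.2581380002359834), -1.5707963267948966)
at t 72.71 tcp [437.5 211.7 -24.6] w 85.4 F [ 0.  -0.6 -0.4]
closed t 73.33 tcp [438.1 211.9 -24.1] w 17.0 F [-0.4  0.1  1.8]
up t 74.18 tcp [436.8 211.5 148.4] w 17.1 F [ 0.2  0.3 -0.4]
j6 (np.float64(1.29276789360404), -4.71238898038469)
down t 77.67 tcp [ 632.1 -110.8  -24. ] w 16.9 F [-0.1  0.6 -0.3]
released t 79.18 tcp [ 631.6 -110.7  148.4] w 85.3 F [-0.4 -0.4 -1. ]
hex ([632.3, -111.1], [632.3, -110.9], [94.6, 83.6], -70.1)
eraser ([630.8, -110.0], [630.8, -110.1], [42.0, 17.5], -90.0)
tape ([637.2, 87.2], [637.3, 89.2], [78.5, 30.5], -90.0)
glue ([447.0, -6.2], [446.9, -6.2], [26.0, 24.5], 0.0)
purple ([550.4, -2.9], [550.4, -1.8], [48.2, 28.0], -17.1)
[{'centre': [673.8, -388.2, 59.0], 'score': 0.6}]
 t 80.86 tcp [ 5.399e+02 -2.000e-01  3.290e+02] w 85.4 F [-0.1 -0.4  0.8]
```

View pics/w8.png

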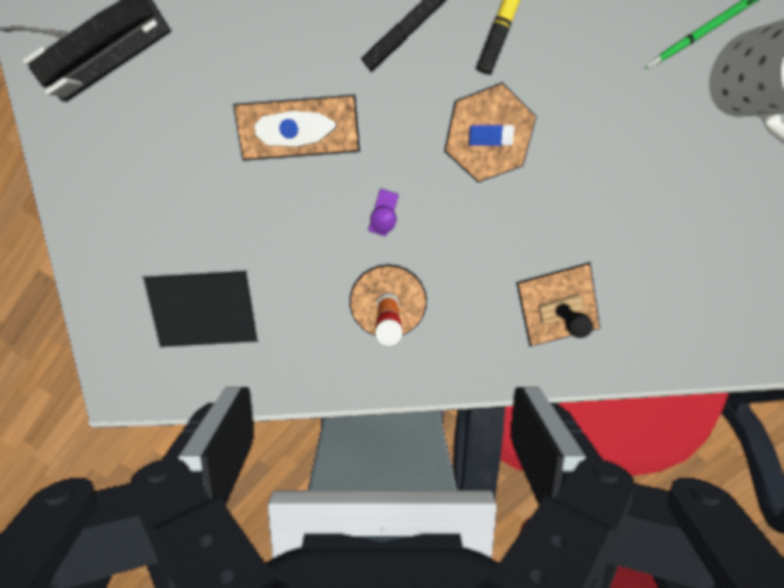

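View pics/s8.png

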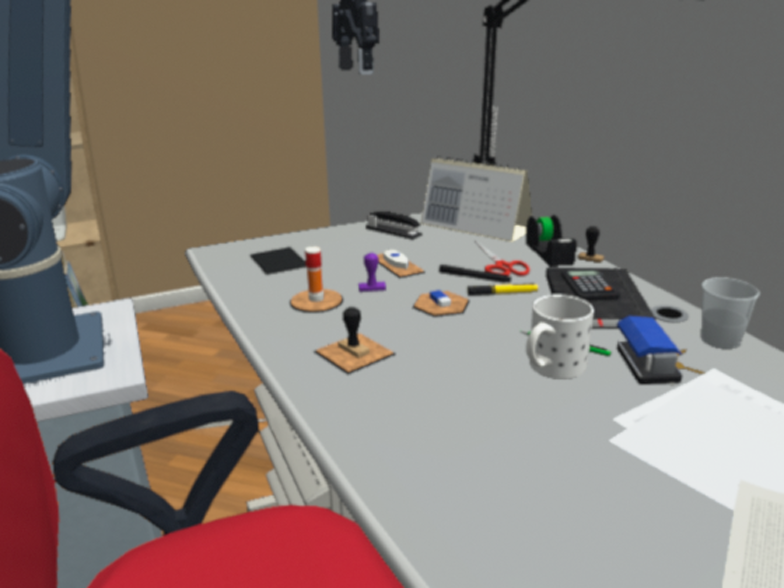

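Everything is upright or flat in the middle of its own pad. The side view shows glue (315,275), stamp (352,330), eraser (440,298), tape (397,259) and the mug unmoved (560,335). Handing in.

```bash
python3 - <<'E'
from h import *
print(env.finish_job())
E
```

```text
the job is handed in; nothing more can be done
None
```

All four things are on their own pads, and I handed the job in at about 81 s of robot time. I parked the eraser on the rubber mat, then moved the tape to the long pad, the stamp to the square pad, the glue stick to the round pad and the eraser to the hex pad.

**Last checks:**

| Thing | Distance from pad centre | How it sits |
|---|---|---|
| Glue stick | about 1 mm | upright |
| Rubber stamp | about 1–1.5 mm (measured right after placing) | upright, base squared to the pad |
| Correction tape | about 1 mm | lying along the pad |
| Eraser | about 2 mm | flat |

The mug and the purple stamp had not moved.

**What went wrong or disagreed:**
- **First eraser grasp:** it closed on air and moved nothing. The real fingertips were about 31.5 mm behind the reported TCP. I measured that with the cameras and a light touch of about 7 N on the mat, and corrected for it from then on.
- **Tape angle:** the rectangle fit read 4° off the pad's axis. It was off by about the same amount on the tape before I moved it, so I put this down to the tape's shape and did not re-measure.
- **Eraser on the mat:** the colour fit there was unusable because the dark mat confused it, so I read its position off an enlarged crop instead.

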